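Close the gap in a test fixture

ROBOT

A 6-joint arm with a two-finger parallel gripper is mounted at the origin on the work surface. World frame = base frame: x ahead of the robot, y to its left, z up, the work surface at z = 0. Lengths are in mm, angles in rad, forces in N, time in s.
With the tool pointing down it reaches from about 400 to 925 mm from the base axis. Payload 12.5 kg.
Tool frame: the origin (TCP) lies midway between the tips of the shut fingers; the grasp point (between the pads) lies 19 mm behind it; z points along the fingers, y is the line along which they close (so a half turn about z gives the same grasp; the last joint's range is limited). The gripper opens to 95 mm and grips with 3 to 60 N. Pads are 20 mm wide; open, the fingers measure 119 mm over their backs; the gripper's body (75 mm by 180 mm) begins 59 mm behind the grasp point.
Start: joints at [-1.214, 0.491, 1.559, -0, 1.092, -0.106], TCP at [279.059, -559.261, 214.661] pointing down, gripper open.
Joint ranges: [-3.1, 3.1], [-0.84, 2.19], [0.05, 2.79], [-1.13, 4.28], [0.06, 2.93], [-2.69, 2.69]. Speed limits (rad/s): [2.22, 2.22, 2.79, 3.14, 3.14, 3.14].

INTERFACE

Orientations are given as [roll, pitch, yaw] about the fixed x, y, z axes, in that order (R = Rz(yaw) Ry(pitch) Rx(roll)).
In Python, from cell import env gives the robot as it stands.
- The arm moves only by the shell command python3 -m inch 'ROWS'. ROWS is JSON, a list of rows, each a list of 7 numbers: the turn, a rotation vector about the tool's x, y, z in rad, then the shift along the tool's x, y, z in cm, then the closure, from -1 (fully open) to 1 (shut). A call has 1 to 20 rows; each row shifts and turns the commanded pose from where the row before left it, along the tool's axes as they then stand; what a row does not reach is not made up. A row lasts 1/8 s, in which the tool goes at most 62.5 mm and 10.7 degrees, less where a joint would pass 70% of its speed; a pose out of reach is approached as far as the arm can. A call with a gripper value outside its range is refused whole. The fingers move at their own pace and stop on an object; the grip force is fixed at half the most. Time passes only in rows, so rows that do not move let the fingers close. It gives the time, the measured TCP pose, the force, the opening and the grip force at its end, in the units of the state.
- env.state(): the state, without advancing time (a new reading comes with each control period).
- env.read_camera(name): name is "scene" or "top" or "wrist"; returns a dict with "img" (384x512x3 uint8, red, green, blue), "depth" (384x512 float32, mm along the optical axis (not along the pixel's ray), 0 where there is no reading), "fx", "fy", "cx", "cy" (pixels), "D" ([k1, k2, p1, p2, k3] as OpenCV has them; the pictures are not rectified), "position" and "orientation" of the camera in the world. Camera axes: x right, y down, z forward; pixel columns grow to the right and rows downward; lengths in mm; the calibration is good to about 2 mm. A picture is of the moment at which its call begins.
- env.job_done(): hands the job in; it is judged then, once.
Trained networks look in a picture, given as the dict that the camera call returned (one of the last four; its "shot" number tells which), for a name from the list of things; names that differ only in an ending like _2 or _b are one class to them, and where a whole thing is asked for, a point or a joint stands for the part that bears it (a point fixed in the world has none). Each returns a list of dicts, best first, with "score" (0 to 1); they miss things now and then, are a little off and sometimes report something else, mostly with a low value. They report only what shows in the picture. A call takes as long as a camera call.
- env.find_in(picture, target): "centre" ([x, y, z] in mm, in the coordinates of the camera as it stood for that picture, good to about 4 mm: the middle of the surface that is visible of it).
- env.trace(picture, target): "mask" (384x512 bool, what is visible of it).
The state is a dict: "t": time; "joints": joint angles; "qvel": joint speeds; "tau": joint torques, N m; "eef_pos": TCP position; "tcp_rot": TCP orientation; "ft_force": force on the tool from outside, world axes, zero at the start; "moment": the same for the moment, N m; "opening": opening from 0.0 (shut) to 1.0 (fully open); "grip_force": force on a finger pad.
Only numpy, scipy, OpenCV 4.12 (cv2) and the standard library are available. Lean on these libraries where they do the work, as an engineer would, in place of code of your own. Each camera call takes 0.05 s, during which the arm holds its last target. There are 200 camera calls.

TASK

Put the loose probe module onto the test fixture between its two blocks, slide its toe fully under the fence, and close the gap so that it stands flush against the head of the contact block (the tall one with two round pillars), its sprung contact disc pushed in. Press it firmly but gently against the head for a second, without ramming it, then let go so that it stays there, toe fully home; leave the button box, screwdriver and tray where they are.

Things in the scene. Friction and masses are not known exactly. Their poses are not given: they have to be found in the camera images.
- module: Loose probe module, 350 to 700 g: grey housing 70 (x) x 90 (y) x 50 mm high. On top, centred, a black upright grip rib 50 (x) x 20 (y) mm, its top 92 mm above the underside: pinch it across its 20 mm. A steel toe, 60 mm wide, 8 mm high, sticks out 14 mm at the foot of its +x face. Origin: centre of the housing's underside, z up. Starts on the table, toe pointing roughly away from the robot.
- toe (a point): The middle of the tip of the module's toe: 49 mm along +x from the module's origin, 4 mm above its underside. Fully home it is 14 mm in behind the fence's front face.
- fixture: Fixed aluminium fixture, place and yaw vary. Its plate is 12 mm thick, x = -90 to +70, y = -170 to +170 mm about its origin, which is at table height; z up. A fence runs along its far (+x) side over the full length. With the toe fully home the housing is flat against the fence: module origin at fixture x = -5, z = 12 mm, axes parallel.
- fence (a point): Middle of the lower front edge of the fixture's fence: fixture x = +30, y = 0, z = 24 mm. The fence's flat front face goes up from here to 44 mm above the table. Under it is an undercut slot for the toe, open towards -x: 12 mm high (plate top to this edge) and 18 mm deep, the full length in y.
- contact_block: Contact block on the plate, in its left or right part (varies). Steel base 70 x 46 x 12 mm (origin: its underside's centre, axes as the fixture's); on it a grey head 70 x 70 mm, top 42 mm above the origin, with two round pillars (up to 72 mm). The head is clamped up to 8 mm off the base's centre along y (not in this pose, only seen or felt): its end faces are 27 to 43 mm from the origin.
- contact_disc (a point): A point of the contact block's base, 27 mm above its origin: the height of a round sprung contact disc (18 mm diameter) in the middle of each end face of the head. It stands out 4 mm and goes in with 1.2 N; the module's end face pushes it in until it meets the head itself. It must stay pushed in by the module after letting go.
- blank_block: The blank block, fixed on the plate at the other part of the fence: plain low grey slab 70 x 70 x 22 mm. Origin: centre of its underside on the plate's top. Between the two blocks are 126 to 182 mm of free length. The module does not go against this one.
- button_box: Bystander: loose yellow and black start-button box 90 x 90 x 88 mm. Origin: centre of its underside. Leave it alone.
- screwdriver: Bystander: loose screwdriver lying on the table, about 200 mm long along its x. Leave it alone.
- tray: Bystander: loose open parts tray 160 x 110 x 50 mm. Origin: centre of its underside. Leave it alone.

How it is judged (in metres and radians):
On the way:
1. with its toe fully home under the fence, the module is pressed against the contact block's head with at least 3 N for 0.3 s (x of toe in the frame of fixture above 0.042 m and z of toe in the frame of fixture between 0.0135 and 0.0205 m and angle between the x axis of module and the x axis of fixture, either way round below 0.03 rad and angle between module's own z axis and vertical below 0.04 rad and contact force between module and contact_block above 3 N), for 0.3 s.
At the end, for the whole second after the job is handed in: The module stands on the fixture's plate, upright, square to the fence (within 0.03 rad), its toe home under the fence (within 2 mm of fully home), still pushing in the contact disc of the contact block with over 0.6 N (end face within 2 mm of the head), released and at rest (x of toe in the frame of fixture above 0.042 m and z of toe in the frame of fixture between 0.0135 and 0.0185 m and angle between the x axis of module and the x axis of fixture, either way round below 0.03 rad and angle between module's own z axis and vertical below 0.04 rad and contact force between module and contact_block above 0.6 N and linear speed of module below 0.01 m/s and contact force between the fingers and module below 0.1 N); the robot touches nothing.
It fails at once if the module is rammed against the contact block with more than 30 N (contact force between module and contact_block above 30 N).
It fails at once if a bystander (button box, screwdriver, tray) is moved more than 20 mm (distance of any of button_box, screwdriver, tray from where it was at the start of the episode above 0.02 m).
It also fails if it takes over 64 s, if anything falls off the work surface, if the arm or the gripper's body presses on something with over 40 N, if the wrist force passes 120 N, or if a joint passes its speed limit or range.

## Working session

There is one attempt and no reset: what is moved stays moved. The work goes in short steps, Python scripts to look and compute and a shell command to move; the robot and the scene stay as the last step left them, time stands still between calls to the robot, and variables do not carry over. Pictures are saved under pics/ and viewed, at most 10 in all, crops included, and the job is handed in when it is done.

```bash
ls; mkdir -p pics
python3 - <<'E'
from cell import env
import cv2,numpy as np
print(env.state())
ims=[]
for n in("scene","top"):
    p=env.read_camera(n); cv2.imwrite(f"/tmp/{n}.png",p["img"][...,::-1]); np.savez(f"/tmp/{n}.npz",**p)
    print(n,{k:(np.round(p[k],3) if k not in("img","depth") else 0) for k in p})
    ims.append(p["img"][...,::-1])
    if n=="top": cv2.imwrite("pics/a.png",cv2.resize(p["img"][...,::-1],(768,576)))
    for t in("module","toe","fixture","fence","contact_block","blank_block","button_box","screwdriver","tray"):
        from scipy.spatial.transform import Rotation as R
        for r in env.find_in(p,t)[:2]:
            o=np.array(p["orientation"]); M=R.from_euler("xyz",o).as_matrix() if o.shape==(3,) else o
            print(t,r["score"],np.round(M@r["centre"]+p["position"],1))
E
```

```text
pics
{'t': 0.0, 'joints': array([-1.21359325e+00,  4.91537027e-01,  1.55944810e+00,  1.86904111e-05,
        1.09169635e+00, -1.05614512e-01]), 'qvel': array([ 0.00051876, -0.00022654, -0.0007804 ,  0.00060361, -0.00023026,
        0.00029702]), 'tau': array([ 1.00786448e-03, -6.12632632e+01, -2.58189315e+01,  6.92911260e-02,
        4.80911310e-02, -6.23515575e-05]), 'eef_pos': array([ 278.97548634, -559.01240021,  214.07621214]), 'tcp_rot': array([-3.14051165e+00, -1.31265759e-04,  4.62808897e-01]), 'ft_force': array([-0.22912116,  0.16244585, -0.03906494]), 'moment': array([-0.03638974, -0.00201051, -0.03823211]), 'grip_force': 0.0, 'opening': 0.9976381069341129}
scene {'img': 0, 'depth': 0, 'fx': np.float64(377.708), 'fy': np.float64(377.708), 'cx': np.float64(257.833), 'cy': np.float64(193.325), 'D': array([-0.007,  0.   ,  0.   ,  0.   ,  0.   ]), 'position': array([1411.447,  -22.19 ,  690.961]), 'orientation': array([-2.207, -0.02 ,  1.581]), 'shot': np.int64(1)}
module 0.97 [ 510.1 -263.5   48.1]
toe 0.71 [ 510.8 -261.4   46.9]
fixture 0.81 [627.4 106.1  20.1]
fixture 0.6 [ 
[... 231 characters left out ...]
.4   19.4]
top {'img': 0, 'depth': 0, 'fx': np.float64(430.318), 'fy': np.float64(430.318), 'cx': np.float64(254.226), 'cy': np.float64(195.242), 'D': array([0.037, 0.   , 0.   , 0.   , 0.   ]), 'position': array([ 431.73 ,   -9.144, 1528.234]), 'orientation': array([-3.028e+00,  3.000e-03, -1.586e+00]), 'shot': np.int64(2)}
module 0.69 [ 479.9 -259.6   50.1]
toe 0.97 [ 478.9 -262.4   51.9]
toe 0.54 [438.3 417.7  21.3]
fixture 0.8 [555.2 105.1  13. ]
fixture 0.54 [ 663.9 -433.9    1. ]
fence 0.69 [554.8 104.8   7.2]
contact_block 0.94 [563.8 -11.9  52.5]
button_box 0.7 [ 707.5 -209.9   66.1]
button_box 0.69 [ 478.1 -258.4   52.2]
tray 0.96 [ 667.  -434.6   -1.4]
tray 0.48 [556.8 104.1   8.9]
```

View pics/a.png

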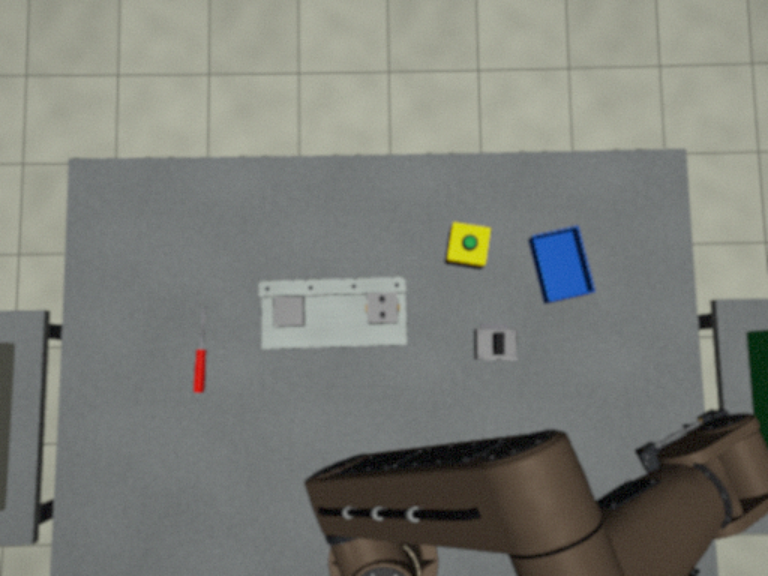

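```bash
cat > h.py <<'E'
import numpy as np,cv2
from scipy.spatial.transform import Rotation as R
def cloud(p):
    h,w=p["depth"].shape
    v,u=np.mgrid[:h,:w]
    K=np.array([[p["fx"],0,p["cx"]],[0,p["fy"],p["cy"]],[0,0,1]],float)
    n=cv2.undistortPoints(np.stack([u,v],-1).reshape(-1,1,2).astype(float),K,np.array(p["D"],float)).reshape(h,w,2)
    d=p["depth"].astype(float)
    c=np.dstack([n*d[...,None],d])
    W=c@R.from_euler("xyz",p["orientation"]).as_matrix().T+p["position"]
    W[d==0]=np.nan
    return W
def grab(cam):
    from cell import env
    p=env.read_camera(cam); return p,cloud(p)
def rect(P):  # min-area rectangle of xy points, trimmed
    (c,s,a)=cv2.minAreaRect(P[:,:2].astype(np.float32)); return np.round(c,1),np.round(s,1),round(a,2)
E
python3 - <<'E'
from h import *
p=dict(np.load("/tmp/top.npz")); W=cloud(p)
X,Y,Z=W[...,0],W[...,1],W[...,2]
def reg(x0,x1,y0,y1,z0,z1): 
    m=(X>x0)&(X<x1)&(Y>y0)&(Y<y1)&(Z>z0)&(Z<z1); P=W[m]; return P
for n,b in dict(table=(300,400,-100,200,-30,30),rib=(420,560,-340,-190,80,110),housing=(400,560,-340,-190,38,65),pillars=(450,650,-100,80,70,110),head=(450,680,-100,80,45,65),fence=(450,720,-120,330,36,48),blank=(450,620,120,330,28,38),plate=(450,720,30,170,6,18),box=(650,800,-280,-140,40,110)).items():
    P=reg(*b); print(n,len(P),rect(P) if len(P)>5 else "",np.round(np.median(P,0),1))
E
```

```text
table 2460 (array([350. ,  50.5]), array([ 99.9, 299. ]), 0.01) [349.6  49.6  -1.7]
rib 100 (array([ 478.6, -268.6]), array([21. , 46.6]), 89.54) [ 478.4 -267.9   90.1]
housing 443 (array([ 480.3, -268.4]), array([89.9, 68.7]), 89.22) [ 479.7 -258.8   48.6]
pillars 32 (array([567. , -10.2]), array([13.6, 47.4]), 89.12) [565.6  -9.9  79.8]
head 461 (array([582.5,   8.7]), array([142.1, 101.7]), 89.28) [573.2  -6.6  51.5]
fence 941 (array([582.3, 105.1]), array([103.9, 338. ]), 0.64) [614.6 107.7  42.2]
blank 373 (array([572.9, 200.7]), array([143.2,  87.6]), 89.4) [565.  209.3  32.7]
plate 1237 (array([581.9, 100.6]), array([137.1, 253.2]), 89.26) [543.  100.   10.7]
box 710 (array([ 708.9, -210.3]), array([90.6, 90.2]), 79.52) [ 706.4 -208.2   68.7]
```

The fixture is at about px (333,313), with the contact block on its right (world -y) and the blank block on its left. The module is at (495,345) with its rib roughly parallel to world x. The heights match the text: rib 90, housing 50, fence 43, plate 11. Next I'll move above the module.

```bash
python3 -m inch '[[0,0,0.155,0,0,0,-1],[0,0,0.155,0,0,0,-1],[0,0,0.155,0,0,0,-1],[0,0,0,2.4,-3.6,-0.5,-1],[0,0,0,2.4,-3.6,-0.5,-1],[0,0,0,2.4,-3.6,-0.5,-1],[0,0,0,2.4,-3.6,-0.5,-1],[0,0,0,2.4,-3.6,-0.5,-1],[0,0,0,2.4,-3.6,-0.5,-1],[0,0,0,2.4,-3.6,-0.5,-1],[0,0,0,2.4,-3.6,-0.5,-1],[0,0,0,0,0,0,-1],[0,0,0,0,0,0,-1]]'
cat > w.py <<'E'
from h import *
from cell import env
import sys
s=env.state(); print("tcp",np.round(s["eef_pos"],1),np.round(s["tcp_rot"],4),"F",np.round(s["ft_force"],2))
p,W=grab("wrist"); print("cam",np.round(p["position"],1),np.round(p["orientation"],3))
np.savez(f"/tmp/{sys.argv[1]}.npz",**p)
cv2.imwrite(f"pics/{sys.argv[1]}.png",p["img"][...,::-1])
print("z range",np.nanpercentile(W[...,2],[1,20,50,80,99]).round(1),"valid",np.isfinite(W[...,2]).mean().round(2))
E
python3 w.py b
```

```text
t: 2.62
eef_pos: [471.6, -271.8, 254.6]
tcp_rot: [3.141, 0.0, -0.002]
ft_force: [-0.4, 0.7, 0.2]
opening: 1.0
grip_force: 0.0
tcp [ 471.6 -271.8  254.6] [ 3.1413e+00  1.0000e-04 -1.7000e-03] F [-0.44  0.71  0.24]
cam [ 550.  -270.7  425.6] [ 2.862e+00 -1.000e-03 -1.572e+00]
z range [ -0.8   0.7   2.1 356.2 380.8] valid 1.0
```

View pics/b.png

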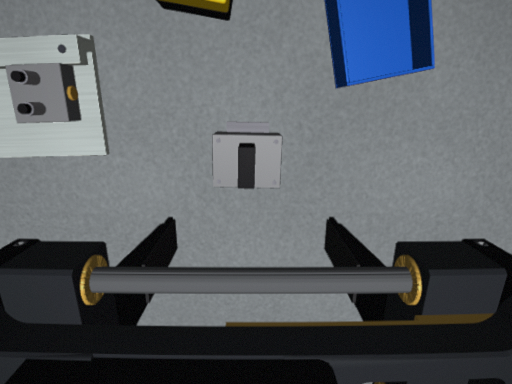

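The wrist view shows the module at px (247,160), its toe on the far side at (250,127) and its rib at (246,165). The contact block is at (42,93) with a disc on its end at (70,92). Now I'll measure the module by wrist depth and compare with the top view.

```bash
cat > mod.py <<'E'
from h import *
import sys
for f in sys.argv[1:]:
    p=dict(np.load(f"/tmp/{f}.npz")); W=cloud(p); X,Y,Z=W[...,0],W[...,1],W[...,2]
    for n,b in dict(table=(400,650,-400,-150,-10,8),rib=(430,560,-310,-220,80,110),housing=(420,560,-340,-190,40,60),toe=(490,560,-330,-200,5,14)).items():
        m=(X>b[0])&(X<b[1])&(Y>b[2])&(Y<b[3])&(Z>b[4])&(Z<b[5])
        P=W[m]; print(f,n,len(P),rect(P),"z",np.median(P[:,2]).round(1))
E
python3 mod.py top b
```

```text
top table 4240 (array([ 525., -275.]), array([250. , 249.8]), 0.02) z -1.4
top rib 100 (array([ 478.6, -268.6]), array([21. , 46.6]), 89.54) z 90.1
top housing 439 (array([ 480.3, -268.4]), array([89.9, 68.7]), 89.22) z 48.6
top toe 53 (array([ 526.8, -265.1]), array([ 64.1, 109.4]), 3.14) z 7.3
b table 26160 (array([ 525.1, -275. ]), array([250. , 249.8]), 90.0) z 1.0
b rib 726 (array([ 481.4, -266.2]), array([19.7, 49.4]), 89.37) z 93.1
b housing 2903 (array([ 481. , -265.9]), array([90.2, 70.1]), 88.65) z 51.1
b toe 449 (array([ 522.8, -266.4]), array([59.2, 14. ]), 89.89) z 9.0
```

```bash
python3 -m inch '[[0,0,0.015,0.94,-0.58,2,-1],[0,0,0,0,0,4,-1],[0,0,0,0,0,4,-1],[0,0,0,0,0,4,-1],[0,0,0,0,0,3,-1],[0,0,0,0,0,2.5,-1],[0,0,0,0,0,0,-1],[0,0,0,0,0,0,-1]]'; python3 -c "
from cell import env;import numpy as np
s=env.state();print(s['eef_pos'],s['tcp_rot'],s['ft_force'])"
```

```text
t: 3.68
eef_pos: [481.1, -266.7, 60.4]
tcp_rot: [3.141, -0.001, -0.018]
ft_force: [0.2, -0.6, 0.9]
opening: 1.002
grip_force: 0.0
[ 481.14163789 -266.69205135   60.38778164] [ 3.14104330e+00 -6.42148558e-04 -1.80670665e-02] [ 0.24844124 -0.60963464  0.92665342]
```

```bash
python3 -m inch '[[0,0,0,0,0,0.35,-1],[0,0,0,0,0,0,1],[0,0,0,0,0,0,1],[0,0,0,0,0,0,1],[0,0,0,0,0,0,1],[0,0,0,0,0,0,1],[0,0,0,0,0,0,1],[0,0,0,0,0,0,1],[0,0,0,0,0,0,1]]'; python3 -m inch '[[0,0,0,0,0,-2,1],[0,0,0,0,0,-4,1],[0,0,0,0,0,-4,1],[0,0,0,0,0,-2,1],[0,0,0,0,0,0,1],[0,0,0,0,0,0,1]]'
```

```text
t: 4.8
eef_pos: [481.2, -266.0, 56.2]
tcp_rot: [3.141, -0.0, -0.017]
ft_force: [-0.7, -6.3, 4.3]
opening: 0.216
grip_force: 2.8
t: 5.55
eef_pos: [480.5, -265.5, 174.8]
tcp_rot: [-3.14, 0.002, -0.017]
ft_force: [-0.8, 1.0, -6.7]
opening: 0.207
grip_force: 30.0
```

```bash
python3 -m inch '[[0,0,0,0,-2,-1,1],[0,0,0,-0.5,-4.2,-1,1],[0,0,0,-0.5,-4.2,-0.5,1],[0,0,0,-0.5,-4.2,0,1],[0,0,0,-0.5,-4.2,0,1],[0,0,0,-0.5,-4.2,0,1],[0,0,0,-0.5,-4.2,0,1],[0,0,0,0,-4.2,0,1],[0,0,0,0,-2,0,1],[0,0,0,0,0,0,1],[0,0,0,0,0,0,1],[0,0,0,0,0,0,1]]'; python3 w.py c
```

```text
t: 7.05
eef_pos: [456.7, 68.0, 201.0]
tcp_rot: [3.141, 0.0, -0.018]
ft_force: [-1.3, -0.9, -5.1]
opening: 0.206
grip_force: 30.0
tcp [456.7  68.  201. ] [ 3.1415e+00  3.0000e-04 -1.8100e-02] F [-1.31 -0.87 -5.07]
cam [535.2  67.8 372. ] [ 2.862e+00 -1.000e-03 -1.588e+00]
z range [ -0.6   1.   13.9 302.7 327.2] valid 1.0
```

View pics/c.png

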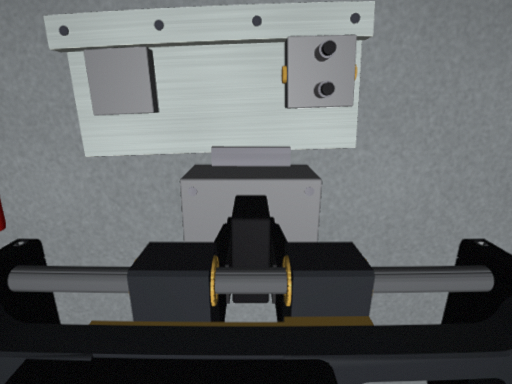

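The fixture is fully in view: fence along rows 10–45, blank block at (122,80) and contact block at (320,70), with its disc facing the gap at (285,74). The held module's toe is at (250,156). Next I'll fit the edges of all of these.

```bash
cat > fix.py <<'E'
from h import *
import sys
p=dict(np.load(f"/tmp/{sys.argv[1]}.npz")); W=cloud(p); X,Y,Z=W[...,0],W[...,1],W[...,2]
def edge(P,ax,side,lo,hi,step=4):  # extreme of axis ax in bins along the other axis, robust line
    o=1-ax; A=[];B=[]
    for b in np.arange(lo,hi,step):
        q=P[(P[:,o]>=b)&(P[:,o]<b+step)]
        if len(q)>3: A.append(b+step/2); B.append(np.percentile(q[:,ax],3 if side<0 else 97))
    A=np.array(A);B=np.array(B); k=np.ones(len(A),bool)
    for _ in range(3):
        c=np.polyfit(A[k],B[k],1); r=B-np.polyval(c,A); k=abs(r)<max(1.0,2*np.std(r[k]))
    return round(c[0],4),round(np.polyval(c,A.mean()),1),"at",round(A.mean(),1),"sd",np.std(r[k]).round(2)
def sel(x0,x1,y0,y1,z0,z1): return W[(X>x0)&(X<x1)&(Y>y0)&(Y<y1)&(Z>z0)&(Z<z1)]
F=sel(590,680,-90,300,41,48)
print("fence top z",np.median(F[:,2]),"front x(slope,x)",edge(F,0,-1,-50,260,8),"rear",edge(F,0,1,-50,260,8),"ylo",edge(F,1,-1,605,640),"yhi",edge(F,1,1,605,640))
Pl=sel(480,680,-90,300,8,18); print("plate z",np.median(Pl[:,2]),"front",edge(Pl,0,-1,-50,260,8),rect(Pl[Pl[:,0]<600]))
H=sel(520,598,-70,60,50,60); print("head z",np.median(H[:,2]),rect(H),"+y face",edge(H,1,1,535,592))
Bk=sel(520,598,140,280,29,40); print("blank z",np.median(Bk[:,2]),rect(Bk),"-y face",edge(Bk,1,-1,535,592))
M=W[sel and ((Z>170)&(Z<215)&(X>400)&(X<510)&(Y>0)&(Y<140))]
h=M[abs(M[:,2]-np.median(M[M[:,2]<205][:,2]))<5]; print("housing z",np.median(h[:,2]),"y-",edge(h,1,-1,470,492),"y+",edge(h,1,1,470,492),"x+",edge(h,0,1,30,105))
T=sel(485,540,20,120,140,165); print("toe z",np.median(T[:,2]),rect(T),"tip",edge(T,0,1,45,95))
E
python3 fix.py c
```

```text
fence top z 44.83439584455758 front x(slope,x) (np.float64(-0.0226), np.float64(603.4), 'at', np.float64(106.0), 'sd', np.float64(0.57)) rear (np.float64(-0.0144), np.float64(633.9), 'at', np.float64(106.0), 'sd', np.float64(0.31)) ylo (np.float64(-0.1486), np.float64(-51.1), 'at', np.float64(623.0), 'sd', np.float64(2.47)) yhi (np.float64(-0.0531), np.float64(268.1), 'at', np.float64(623.0), 'sd', np.float64(0.61))
plate z 12.903451801915878 front (np.float64(-0.0207), np.float64(486.9), 'at', np.float64(106.0), 'sd', np.float64(3.26)) (array([541.2, 109.3]), array([119.9, 341.5]), 0.44)
head z 54.94523027211028 (array([565.8,  -6.6]), array([64.6, 71.6]), 0.62) +y face (np.float64(0.0156), np.float64(27.9), 'at', np.float64(565.0), 'sd', np.float64(0.37))
blank z 34.740204174644305 (array([564.5, 212.8]), array([68. , 71.3]), 1.13) -y face (np.float64(0.0318), np.float64(178.4), 'at', np.float64(565.0), 'sd', np.float64(0.35))
housing z 195.9368540091106 y- (np.float64(0.0702), np.float64(26.4), 'at', np.float64(482.0), 'sd', np.float64(0.19)) y+ (np.float64(-0.0428), np.float64(110.9), 'at', np.float64(482.0), 'sd', np.float64(0.27)) x+ (np.float64(0.0207), np.float64(491.7), 'at', np.float64(68.0), 'sd', np.float64(0.16))
toe z 154.06868295676514 (array([498.7,  68.1]), array([88.7, 14.6]), 88.89) tip (np.float64(0.0183), np.float64(505.8), 'at', np.float64(71.0), 'sd', np.float64(0.05))
```

Fixture yaw is about +0.018 and the held module's is -0.019. The fence face is at x≈604, the head's +y face at y≈28 and the blank block's face at y≈178, giving a gap of 150 (allowed range 126–182). The module's underside is 55.5 below the TCP. I'll turn the module, carry it over, and lower it to just above the plate.

```bash
python3 -m inch '[[0,0,-0.037,0,0,0,1],[0,0,0,2,-0.7,0,1],[0,0,0,2.2,-0.7,0,1],[0,0,0,2.2,-0.7,0,1],[0,0,0,1.9,-0.7,0,1],[0,0,0,0,0,2,1],[0,0,0,0,0,3,1],[0,0,0,0,0,3,1],[0,0,0,0,0,2.5,1],[0,0,0,0,0,1.5,1],[0,0,0,0,0,0,1],[0,0,0,0,0,0,1]]'; python3 w.py d
```

```text
t: 8.6
eef_pos: [539.8, 98.1, 81.9]
tcp_rot: [3.142, -0.001, 0.02]
ft_force: [0.3, -0.1, -5.6]
opening: 0.21
grip_force: 30.0
tcp [539.8  98.1  81.9] [ 3.1416e+00 -1.3000e-03  2.0000e-02] F [ 0.28 -0.08 -5.56]
cam [618.  100.9 253. ] [ 2.863e+00 -1.000e-03 -1.550e+00]
z range [ -0.4   1.2  44.6 183.6 208.2] valid 1.0
```

View pics/d.png

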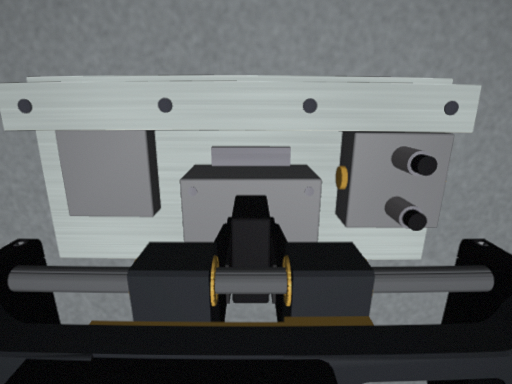

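The toe (250,156) hangs just short of the fence edge (row 131). The module sits between the blocks and is nearly parallel to the fence. Next I'll check the relative yaw and touch down.

```bash
python3 - <<'E'
from h import *
p=dict(np.load("/tmp/d.npz")); W=cloud(p); X,Y,Z=W[...,0],W[...,1],W[...,2]
def fr(name,m,side,lo,hi):
    P=W[m]; A=[];B=[]
    for b in np.arange(lo,hi,4):
        q=P[abs(P[:,1]-b)<2]
        if len(q)>3: A.append(b);B.append(np.percentile(q[:,0],3 if side<0 else 97))
    c=np.polyfit(A,B,1); r=np.array(B)-np.polyval(c,A); print(name,"yaw",-c[0].round(4),"x@98",np.polyval(c,98).round(1),"sd",r.std().round(2),"z",np.median(P[:,2]).round(1))
fr("fence front",(Z>40)&(Z<48)&(X>590)&(X<660),-1,-30,240)
fr("fence rear",(Z>40)&(Z<48)&(X>590)&(X<660),1,-30,240)
fr("toe",(Z>28)&(Z<38)&(X>565)&(X<598)&(Y>60)&(Y<140),1,74,122)
fr("housing",(Z>70)&(Z<82)&(X>540)&(X<590)&(Y>40)&(Y<150),1,60,135)
H=W[(Z>50)&(Z<60)&(X>520)&(X<598)&(Y<60)&(Y>-60)];print("head y face",np.percentile(H[:,1],99))
E
python3 -m inch '[[0,0,0,0,0,0.6,1],[0,0,0,0,0,0.3,1],[0,0,0,0,0,0.2,1],[0,0,0,0,0,0.1,1],[0,0,0,0,0,0,1],[0,0,0,0,0,0,1]]'
```

```text
fence front yaw 0.0121 x@98 603.5 sd 1.54 z 44.9
fence rear yaw 0.0148 x@98 634.7 sd 0.23 z 44.9
toe yaw 0.0201 x@98 588.9 sd 0.05 z 34.9
housing yaw 0.0194 x@98 574.9 sd 0.1 z 76.8
head y face 29.99941018416096
t: 9.4
eef_pos: [539.3, 98.2, 69.2]
tcp_rot: [3.142, -0.0, 0.02]
ft_force: [1.2, 0.0, -5.7]
opening: 0.209
grip_force: 30.0
```

```bash
python3 -m inch '[[0,0,0.005,0,0,0.1,1],[0,0,0,0,0,0.05,1],[0,0,0,0,0,0,1],[0,0,0,0,0,0,1]]';  python3 -m inch '[[0,0,0,0,0,0.05,1],[0,0,0,0,0,0,1],[0,0,0,0,0,0,1]]'
```

```text
t: 9.9
eef_pos: [539.4, 98.2, 68.1]
tcp_rot: [3.142, -0.001, 0.015]
ft_force: [-2.7, -0.5, 5.9]
opening: 0.205
grip_force: 30.0
t: 10.28
eef_pos: [539.5, 98.2, 68.1]
tcp_rot: [3.142, -0.001, 0.015]
ft_force: [-3.6, -0.2, 12.6]
opening: 0.207
grip_force: 30.0
```

```bash
python3 -m inch '[[0,0,0,0,0,-0.06,1],[0,0,0,0.5,0,0,1],[0,0,0,0.7,0,0,1],[0,0,0,0.7,0,0,1],[0,0,0,0.5,0,0,1],[0,0,0,0.2,0,0,1],[0,0,0,0,0,0,1],[0,0,0,0,0,0,1]]';  python3 -m inch '[[0,0,0,0.1,0,0,1],[0,0,0,0,0,0,1],[0,0,0,0,0,0,1]]'
```

```text
t: 11.28
eef_pos: [563.6, 98.7, 69.7]
tcp_rot: [3.141, 0.003, 0.015]
ft_force: [-17.0, -1.3, 32.0]
opening: 0.213
grip_force: 30.0
t: 11.65
eef_pos: [564.4, 98.7, 69.7]
tcp_rot: [3.141, 0.003, 0.015]
ft_force: [-18.0, -1.5, 33.5]
opening: 0.21
grip_force: 30.0
```

The vertical force rose as it slid, so I'll ease off and look.

```bash
python3 -m inch '[[0,0,0,-0.05,0,-0.1,1],[0,0,0,0,0,0,1],[0,0,0,0,0,0,1]]'; python3 w.py e
python3 - <<'E'
from h import *
p=dict(np.load("/tmp/e.npz")); W=cloud(p); X,Y,Z=W[...,0],W[...,1],W[...,2]
def pl(n,x0,x1,y0,y1,z0,z1):
    P=W[(X>x0)&(X<x1)&(Y>y0)&(Y<y1)&(Z>z0)&(Z<z1)]; A=np.c_[P[:,:2]-P[:,:2].mean(0),np.ones(len(P))]
    c=np.linalg.lstsq(A,P[:,2],rcond=None)[0]; print(n,len(P),"dz/dx",c[0].round(4),"dz/dy",c[1].round(4),"z",c[2].round(2), "xmax",np.percentile(P[:,0],98).round(1))
pl("housing",575,598,58,140,55,75); pl("fence",608,632,-30,240,38,50); pl("plate",530,590,150,172,5,20)
E
```

```text
t: 12.02
eef_pos: [564.4, 98.6, 69.8]
tcp_rot: [3.141, 0.003, 0.015]
ft_force: [-12.2, -0.9, 21.4]
opening: 0.207
grip_force: 30.0
tcp [564.4  98.6  69.8] [3.1414e+00 2.6000e-03 1.5100e-02] F [-12.22  -0.94  21.44]
cam [643.2 101.1 240.6] [ 2.859e+00 -1.000e-03 -1.555e+00]
z range [ -0.4   1.   44.4 171.4 195.9] valid 1.0
housing 2268 dz/dx -0.5319 dz/dy -0.0063 z 64.79 xmax 584.7
fence 14084 dz/dx -0.0016 dz/dy -0.001 z 44.99 xmax 631.5
plate 1392 dz/dx 0.0031 dz/dy -0.003 z 12.99 xmax 589.3
```

View pics/e.png

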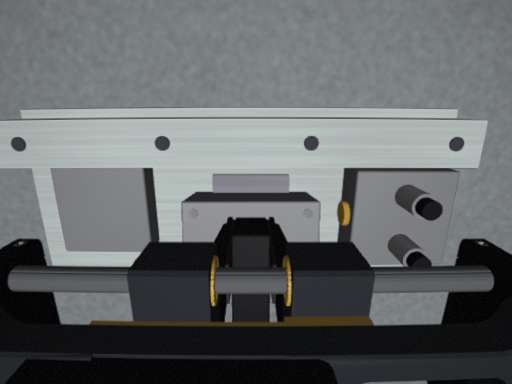

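The module lagged behind the gripper: toe at (250,183), still short of the fence edge at row 167. I'll measure its tilt.

Run:
```python
from h import *
for f in("d","e"):
    p=dict(np.load(f"/tmp/{f}.npz")); W=cloud(p)
    for n,(c0,c1) in dict(mid=(215,285),side=(188,208)).items():
        print(f,n,[(r,*np.nanmedian(W[r:r+3,c0:c1],1).mean(0)[[0,2]].round(1)) for r in range(145,240,5)])
```

```text
d mid [(145, np.float64(588.1), np.float64(19.4)), (150, np.float64(586.3), np.float64(34.9)), (155, np.float64(582.5), np.float64(34.9)), (160, np.float64(578.7), np.float64(34.9)), (165, np.float64(575.1), np.float64(36.5)), (170, np.float64(574.9), np.float64(53.4)), (175, np.float64(574.9), np.float64(68.8)), (180, np.float64(573.5), np.float64(76.8)), (185, np.float64(570.4), np.float64(76.9)), (190, np.float64(567.1), np.float64(76.9)), (195, np.float64(564.2), np.float64(77.6)), (200, np.float64(561.0), np.float64(77.8)), (205, np.float64(560.0), np.float64(84.5)), (210, np.float64(564.4), np.float64(106.3)), (215, np.float64(564.6), np.float64(114.3)), (220, np.float64(563.3), np.float64(117.9)), (225, np.float64(560.7), np.float64(118.2)), (230, np.float64(558.0), np.float64(118.2)), (235, np.float64(555.2), np.float64(118.2))]
d side [(145, np.float64(586.4), np.float64(13.1)), (150, np.float64(582.3), np.float64(13.0)), (155, np.float64(578.1), np.float64(13.0)), (160, np.float64(573.9), np.float64(13.1)), (165, np.float64(574.0), np.float64(34.9)), (170, np.float64(574.1)
[... 1580 characters left out ...]
0, np.float64(606.7), np.float64(45.0)), (165, np.float64(603.2), np.float64(45.0)), (170, np.float64(592.5), np.float64(13.1)), (175, np.float64(588.4), np.float64(12.9)), (180, np.float64(584.2), np.float64(13.0)), (185, np.float64(580.0), np.float64(12.9)), (190, np.float64(576.4), np.float64(14.9)), (195, np.float64(580.2), np.float64(40.7)), (200, np.float64(583.5), np.float64(61.8)), (205, np.float64(581.0), np.float64(64.7)), (210, np.float64(577.9), np.float64(65.4)), (215, np.float64(574.6), np.float64(65.8)), (220, np.float64(571.4), np.float64(66.3)), (225, np.float64(568.1), np.float64(66.8)), (230, np.float64(564.8), np.float64(67.4)), (235, np.float64(561.4), np.float64(67.8))]
```

The module pivoted nose-down by 0.15 rad in the pads because its toe stuck on the plate. I'll back off, release so that it falls flat, and regrasp. After that I'll slide it in hovering just above the plate, since the slot has 4 mm of clearance.

```bash
python3 -m inch '[[0,0,0,0,0,-0.05,1],[0,0,0,-0.5,0,0,1],[0,0,0,-0.5,0,0,1],[0,0,0,0,0,0,1]]'; python3 -m inch '[[0,0,0,0,0,0,-0.2],[0,0,0,0,0,0,-0.2],[0,0,0,0,0,0,-0.2],[0,0,0,0,0,0,-0.2],[0,0,0,0,0,0,-0.2]]'; python3 w.py f
python3 - <<'E'
from h import *
p=dict(np.load("/tmp/f.npz")); W=cloud(p)
print([(r,*np.nanmedian(W[r:r+3,188:208],1).mean(0)[[0,2]].round(1)) for r in range(145,245,6)])
print([(r,*np.nanmedian(W[r:r+3,225:275],1).mean(0)[[0,2]].round(1)) for r in range(145,245,6)])
X,Y,Z=W[...,0],W[...,1],W[...,2]
H=W[(abs(Z-62.5)<3)&(X>500)&(X<600)&(Y>40)&(Y<150)]; print(rect(H),np.percentile(H[:,1],[1,99]))
E
```

```text
t: 12.58
eef_pos: [555.9, 98.4, 69.4]
tcp_rot: [3.142, -0.001, 0.015]
ft_force: [0.6, -0.5, 3.2]
opening: 0.211
grip_force: 30.0
t: 13.2
eef_pos: [555.7, 98.4, 69.2]
tcp_rot: [3.141, 0.0, 0.015]
ft_force: [0.3, -0.3, 0.7]
opening: 0.592
grip_force: 0.0
tcp [555.7  98.4  69.2] [3.1415e+00 2.0000e-04 1.4800e-02] F [ 0.29 -0.28  0.73]
cam [634.2 100.8 240.1] [ 2.862e+00 -1.000e-03 -1.555e+00]
z range [ -0.4   1.2  44.8 171.  195.4] valid 1.0
[(145, np.float64(608.4), np.float64(45.1)), (151, np.float64(604.3), np.float64(44.8)), (157, np.float64(594.7), np.float64(12.9)), (163, np.float64(589.9), np.float64(13.0)), (169, np.float64(585.0), np.float64(13.1)), (175, np.float64(580.0), np.float64(12.9)), (181, np.float64(575.1), np.float64(13.0)), (187, np.float64(570.8), np.float64(15.5)), (193, np.float64(570.8), np.float64(32.0)), (199, np.float64(570.9), np.float64(47.0)), (205, np.float64(571.0), np.float64(60.0)), (211, np.float64(567.9), np.float64(62.9)), (217, np.float64(564.1), np.float64(63.8)), (223, np.float64(565.6), np.float64(77.4)), (229, np.float64(566.5), np.float64(88.4
[... 219 characters left out ...]
.0)), (163, np.float64(590.5), np.float64(13.1)), (169, np.float64(585.8), np.float64(14.1)), (175, np.float64(582.6), np.float64(21.0)), (181, np.float64(577.8), np.float64(21.0)), (187, np.float64(572.9), np.float64(20.9)), (193, np.float64(571.5), np.float64(32.7)), (199, np.float64(571.6), np.float64(47.3)), (205, np.float64(571.5), np.float64(59.9)), (211, np.float64(568.4), np.float64(63.0)), (217, np.float64(564.3), np.float64(63.1)), (223, np.float64(561.3), np.float64(65.9)), (229, np.float64(561.3), np.float64(75.5)), (235, np.float64(561.3), np.float64(84.2)), (241, np.float64(561.4), np.float64(92.2))]
(array([537. ,  99.2]), array([70.3, 89.9]), 0.75) [ 56.1509757  142.89753164]
```

```bash
python3 -m inch '[[0,0,0,-1.0,0,0,-0.2],[0,0,0,-0.9,-0.02,0.2,-0.2],[0,0,0,0,0,0,-0.2],[0,0,0,0,0,0,1],[0,0,0,0,0,0,1],[0,0,0,0,0,0,1],[0,0,0,0,0,0,1],[0,0,0,0,0,0,1],[0,0,0,0,0,0,1]]'; python3 -m inch '[[0,0,0,0,0,-0.2,1],[0,0,0,0,0,0,1],[0,0,0,0,0,0,1]]'
```

```text
t: 14.38
eef_pos: [536.8, 98.3, 67.2]
tcp_rot: [3.141, -0.0, 0.015]
ft_force: [1.3, -1.2, -1.3]
opening: 0.213
grip_force: 30.0
t: 14.75
eef_pos: [536.6, 98.4, 69.0]
tcp_rot: [3.141, 0.001, 0.015]
ft_force: [-0.3, 0.1, -5.6]
opening: 0.209
grip_force: 30.0
```

Lifted 1.8 mm. Now I'll slide the toe in, hovering.

```bash
python3 -m inch '[[0,0,0,0.5,0,0,1],[0,0,0,0.6,0,0,1],[0,0,0,0.6,0,0,1],[0,0,0,0.5,0,0,1],[0,0,0,0.4,0,0,1],[0,0,0,0.2,0,0,1],[0,0,0,0,0,0,1],[0,0,0,0,0,0,1]]';  python3 -m inch '[[0,0,0,0.1,0,0,1],[0,0,0,0.1,0,0,1],[0,0,0,0,0,0,1],[0,0,0,0,0,0,1]]'
```

```text
t: 15.75
eef_pos: [564.6, 98.7, 69.2]
tcp_rot: [3.142, 0.0, 0.015]
ft_force: [0.0, 0.6, -5.7]
opening: 0.208
grip_force: 30.0
t: 16.25
eef_pos: [566.8, 98.8, 69.2]
tcp_rot: [3.141, 0.0, 0.015]
ft_force: [-0.1, 0.7, -5.4]
opening: 0.207
grip_force: 30.0
```

```bash
python3 -m inch '[[0,0,0,0.1,0,0,1],[0,0,0,0,0,0,1],[0,0,0,0,0,0,1]]';  python3 -m inch '[[0,0,0,0.1,0,0,1],[0,0,0,0,0,0,1],[0,0,0,0,0,0,1]]'
```

```text
t: 16.62
eef_pos: [567.7, 98.8, 69.2]
tcp_rot: [3.142, 0.0, 0.015]
ft_force: [-1.1, 0.1, -6.3]
opening: 0.208
grip_force: 30.0
t: 17.0
eef_pos: [567.8, 98.8, 69.1]
tcp_rot: [3.141, 0.002, 0.015]
ft_force: [-4.5, -0.1, -2.2]
opening: 0.205
grip_force: 30.0
```

Fence contact at x≈567.8. Next I'll lower it onto the plate.

```bash
python3 -m inch '[[0,0,0,0,0,0.1,1],[0,0,0,0,0,0.05,1],[0,0,0,0,0,0,1],[0,0,0,0,0,0,1]]';  python3 -m inch '[[0,0,0,0.05,0,0.03,1],[0,0,0,0,0,0,1],[0,0,0,0,0,0,1]]'
```

```text
t: 17.5
eef_pos: [567.8, 98.8, 67.5]
tcp_rot: [3.141, 0.002, 0.015]
ft_force: [-4.7, -0.7, -3.7]
opening: 0.208
grip_force: 30.0
t: 17.88
eef_pos: [567.9, 98.8, 67.3]
tcp_rot: [3.141, 0.003, 0.015]
ft_force: [-7.0, -0.7, -0.9]
opening: 0.207
grip_force: 30.0
```

```bash
python3 -m inch '[[0,0,0,-0.05,0,-0.02,1],[0,0,0,0,0.2,0,1],[0,0,0,0,0.4,0,1],[0,0,0,0,0.4,0,1],[0,0,0,0,0.4,0,1],[0,0,0,0,0.2,0,1],[0,0,0,0,0,0,1],[0,0,0,0,0,0,1]]'; python3 w.py g
python3 - <<'E'
from h import *
p=dict(np.load("/tmp/g.npz")); W=cloud(p); X,Y,Z=W[...,0],W[...,1],W[...,2]
H=W[(abs(Z-62.5)<3)&(X>530)&(X<604)&(Y>20)&(Y<150)]; print("mod y",np.percentile(H[:,1],[1,99]),"xmax",np.percentile(H[:,0],98))
for x in (545,560,575,590):
    q=W[(abs(Z-55)<2.5)&(abs(X-x)<4)&(Y<60)&(Y>-60)]; print("head face",x,np.percentile(q[:,1],98) if len(q) else None)
h=H[(H[:,0]>585)&(abs(H[:,2]-62.9)<1.5)]; A=np.c_[h[:,:2]-h[:,:2].mean(0),np.ones(len(h))]; print("top plane",np.linalg.lstsq(A,h[:,2],rcond=None)[0].round(3),len(h))
E
```

```text
t: 18.88
eef_pos: [568.1, 82.9, 67.3]
tcp_rot: [-3.141, 0.002, 0.015]
ft_force: [-5.8, 1.0, -3.9]
opening: 0.207
grip_force: 30.0
tcp [568.1  82.9  67.3] [-3.1415e+00  2.3000e-03  1.4700e-02] F [-5.76  1.03 -3.91]
cam [646.9  85.3 238.1] [ 2.860e+00 -1.000e-03 -1.556e+00]
z range [ -0.4   1.   44.5 168.9 193.5] valid 1.0
mod y [ 40.08433331 128.21212911] xmax 602.6917170892524
head face 545 3.7296360396277835
head face 560 28.291056659520915
head face 575 29.00691237413642
head face 590 28.981532844125876
top plane [-1.8000e-02 -1.0000e-03  6.3046e+01] 3435
```

View pics/g.png

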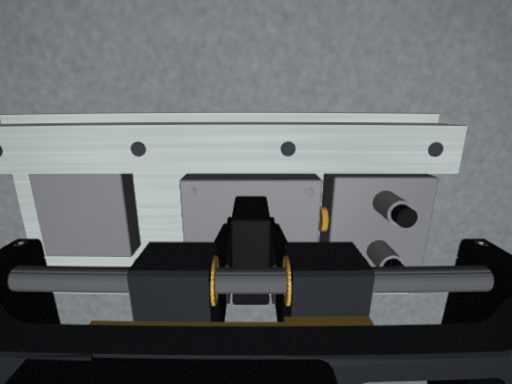

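The module's housing stands against the fence with the toe hidden beneath it. The disc at (324,219) is between it and the head, and about 9 mm of gap remains. I'll close that gently.

```bash
python3 -m inch '[[0,0,0,0,0.2,0,1],[0,0,0,0,0.2,0,1],[0,0,0,0,0.1,0,1],[0,0,0,0,0.1,0,1],[0,0,0,0,0.1,0,1],[0,0,0,0,0,0,1],[0,0,0,0,0,0,1]]'; python3 -m inch '[[0,0,0,0,0.05,0,1],[0,0,0,0,0.05,0,1],[0,0,0,0,0,0,1],[0,0,0,0,0,0,1]]'
```

```text
t: 19.8
eef_pos: [568.2, 76.2, 67.3]
tcp_rot: [-3.141, 0.002, 0.015]
ft_force: [-5.7, 3.2, -5.2]
opening: 0.211
grip_force: 30.0
t: 20.3
eef_pos: [568.2, 75.3, 67.3]
tcp_rot: [-3.141, 0.002, 0.015]
ft_force: [-5.5, 3.5, -4.9]
opening: 0.208
grip_force: 30.0
```

```bash
python3 -m inch '[[0,0,0,0,0.05,0,1],[0,0,0,0,0,0,1],[0,0,0,0,0,0,1]]'; python3 -m inch '[[0,0,0,0,0.05,0,1],[0,0,0,0,0,0,1],[0,0,0,0,0,0,1]]'
```

```text
t: 20.68
eef_pos: [568.2, 74.8, 67.3]
tcp_rot: [-3.141, 0.002, 0.015]
ft_force: [-5.4, 3.1, -4.8]
opening: 0.213
grip_force: 30.0
t: 21.05
eef_pos: [568.2, 74.3, 67.4]
tcp_rot: [-3.141, 0.002, 0.015]
ft_force: [-6.3, 4.0, -5.2]
opening: 0.212
grip_force: 30.0
```

```bash
python3 -m inch '[[0,0,0,0,0.03,0,1],[0,0,0,0,0,0,1],[0,0,0,0,0,0,1]]'
```

```text
t: 21.42
eef_pos: [568.2, 74.0, 67.3]
tcp_rot: [-3.141, 0.002, 0.015]
ft_force: [-5.6, 4.3, -4.8]
opening: 0.213
grip_force: 30.0
```

```bash
python3 -m inch '[[0,0,0,0,0.04,0,1],[0,0,0,0,0,0,1],[0,0,0,0,0,0,1]]'; python3 -m inch '[[0,0,0,0,0.04,0,1],[0,0,0,0,0,0,1],[0,0,0,0,0,0,1]]'
```

```text
t: 21.8
eef_pos: [568.2, 73.7, 67.3]
tcp_rot: [-3.141, 0.002, 0.015]
ft_force: [-5.6, 4.2, -5.2]
opening: 0.211
grip_force: 30.0
t: 22.18
eef_pos: [568.3, 73.4, 67.3]
tcp_rot: [-3.141, 0.002, 0.015]
ft_force: [-5.6, 6.3, -4.3]
opening: 0.205
grip_force: 30.0
```

```bash
python3 -m inch '[[0,0,0,0,0.04,0,1],[0,0,0,0,0,0,1],[0,0,0,0,0,0,1]]'
```

```text
t: 22.55
eef_pos: [568.2, 73.3, 67.4]
tcp_rot: [-3.14, 0.002, 0.015]
ft_force: [-5.1, 7.8, -4.9]
opening: 0.205
grip_force: 30.0
```

```bash
python3 -m inch '[[0,0,0,0,0.03,0.03,1],[0,0,0,0,0.03,0,1],[0,0,0,0,0,0,1],[0,0,0,0,0,0,1],[0,0,0,0,0,0,1],[0,0,0,0,0,0,1]]'
```

```text
t: 23.3
eef_pos: [568.2, 73.3, 67.3]
tcp_rot: [-3.14, 0.002, 0.015]
ft_force: [-5.9, 13.3, -0.9]
opening: 0.212
grip_force: 30.0
```

```bash
python3 -m inch '[[0,0,0,0,0.03,0,1],[0,0,0,0,0,0,1],[0,0,0,0,0,0,1],[0,0,0,0,0,0,1],[0,0,0,0,0,0,1]]'
```

```text
t: 23.92
eef_pos: [568.3, 73.3, 67.4]
tcp_rot: [-3.139, 0.002, 0.015]
ft_force: [-6.5, 15.0, -0.5]
opening: 0.211
grip_force: 30.0
```

Pressed for over a second at about 12–15 N. I'll ease off slightly and let go.

```bash
python3 -m inch '[[0,0,0,0,-0.04,0,1],[0,0,0,0,-0.04,0,1],[0,0,0,0,0,0,1],[0,0,0,0,0,0,1]]'
```

```text
t: 24.42
eef_pos: [568.2, 73.3, 67.3]
tcp_rot: [-3.14, 0.002, 0.015]
ft_force: [-6.5, 8.8, -1.2]
opening: 0.208
grip_force: 30.0
```

```bash
python3 -m inch '[[0,0,0,0,0,0,0.4],[0,0,0,0,0,0,0.3],[0,0,0,0,0,0,0.2],[0,0,0,0,0,0,0.1],[0,0,0,0,0,0,0.1]]'; python3 w.py i
python3 - <<'E'
from h import *
for f in "gi":
    p=dict(np.load(f"/tmp/{f}.npz")); W=cloud(p); X,Y,Z=W[...,0],W[...,1],W[...,2]
    h=W[(abs(Z-62.9)<2.5)&(X>585)&(X<606)&(Y>20)&(Y<150)]; A=np.c_[h[:,:2]-h[:,:2].mean(0),np.ones(len(h))]
    print("top plane",np.linalg.lstsq(A,h[:,2],rcond=None)[0].round(3),"y",np.percentile(h[:,1],[1,99]).round(1),"xmax by y",[np.percentile(h[abs(h[:,1]-y)<4][:,0],98).round(1) for y in (50,70,90,105)])
    F=W[(Z>40)&(Z<48)&(X>590)&(X<640)]; print("fence front by y",[np.percentile(F[abs(F[:,1]-y)<4][:,0],2).round(1) for y in (50,70,90,105)])
    q=W[(abs(Z-55)<2.5)&(X>575)&(X<595)&(Y<60)&(Y>-60)]; print("head face",np.percentile(q[:,1],98).round(1))
E
```

```text
t: 25.05
eef_pos: [569.3, 72.1, 67.3]
tcp_rot: [3.141, -0.0, 0.015]
ft_force: [0.7, 0.9, -0.3]
opening: 0.446
grip_force: 0.0
tcp [569.3  72.1  67.3] [ 3.1415e+00 -2.0000e-04  1.4700e-02] F [ 0.68  0.91 -0.32]
cam [647.6  74.5 238.4] [ 2.862e+00 -1.000e-03 -1.556e+00]
z range [ -0.4   1.   44.5 169.1 193.6] valid 1.0
top plane [-3.3000e-02 -1.0000e-03  6.3028e+01] y [ 40.4 128.1] xmax by y [np.float64(603.2), np.float64(602.9), np.float64(602.7), np.float64(602.3)]
fence front by y [np.float64(603.4), np.float64(603.2), np.float64(602.8), np.float64(602.6)]
head face 29.1
top plane [-2.6000e-02 -1.0000e-03  6.2973e+01] y [ 30.9 118.6] xmax by y [np.float64(603.2), np.float64(602.9), np.float64(602.5), np.float64(602.3)]
fence front by y [np.float64(603.1), np.float64(602.9), np.float64(602.5), np.float64(602.3)]
head face 27.0
```

View pics/i.png

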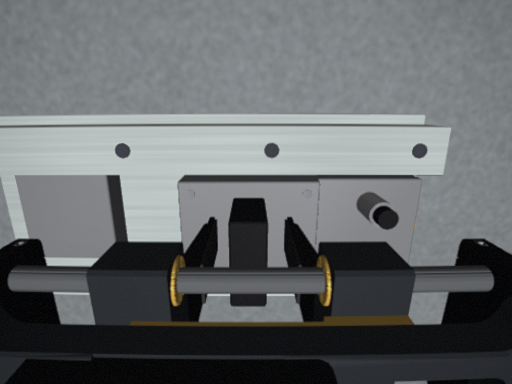

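It is released. The disc is hidden, with the housing flush at column 318 and against the fence at row 177. I'll retreat straight up and verify.

```bash
python3 -m inch '[[0,0,0,0,0,-1,0.1],[0,0,0,0,0,-3,0.1],[0,0,0,0,0,-4,0.1],[0,0,0,0,0,-4,0.1],[0,0,0,-3,0,-2,0.1],[0,0,0,-3,0,0,0.1],[0,0,0,-3,0,0,0.1],[0,0,0,0,0,0,0.1],[0,0,0,0,0,0,0.1]]'; python3 w.py j
python3 - <<'E'
from h import *
p=dict(np.load("/tmp/j.npz")); W=cloud(p); X,Y,Z=W[...,0],W[...,1],W[...,2]
h=W[(abs(Z-63)<3)&(X>530)&(X<606)&(Y>15)&(Y<135)]; print(rect(h))
k=h[(h[:,0]<598)&(h[:,0]>545)&(h[:,1]>35)]
A=np.c_[k[:,:2]-k[:,:2].mean(0),np.ones(len(k))];print("plane",np.linalg.lstsq(A,k[:,2],rcond=None)[0].round(4))
print("mod",[(np.percentile(h[abs(h[:,1]-y)<4][:,0],98).round(1)) for y in (40,60,80,100)], "y-",[(np.percentile(h[abs(h[:,0]-x)<4][:,1],2).round(1)) for x in (550,570,590)])
F=W[(Z>40)&(Z<48)&(X>590)&(X<640)]; print("fence",[np.percentile(F[abs(F[:,1]-y)<4][:,0],2).round(1) for y in (40,60,80,100)])
q=W[(abs(Z-55)<2.5)&(X>540)&(X<598)&(Y<60)&(Y>-60)];print("head y+",[(np.percentile(q[abs(q[:,0]-x)<4][:,1],98).round(1)) for x in (550,570,590)])
E
```

```text
t: 26.22
eef_pos: [480.0, 70.9, 207.9]
tcp_rot: [3.141, -0.001, 0.015]
ft_force: [-0.0, -0.5, -0.7]
opening: 0.45
grip_force: 0.0
tcp [480.   70.9 207.9] [ 3.1415e+00 -1.5000e-03  1.4800e-02] F [-0.01 -0.5  -0.72]
cam [558.2  73.3 379. ] [ 2.863e+00 -1.000e-03 -1.556e+00]
z range [ -0.7   0.9  12.8 309.7 334.2] valid 1.0
(array([567.3,  74.3]), array([69.7, 90.6]), 0.89)
plane [-2.80000e-03 -1.40000e-03  6.29188e+01]
mod [np.float64(601.6), np.float64(601.2), np.float64(601.9), np.float64(600.6)] y- [np.float64(30.7), np.float64(30.7), np.float64(30.7)]
fence [np.float64(606.0), np.float64(605.8), np.float64(605.4), np.float64(605.1)]
head y+ [np.float64(27.1), np.float64(26.7), np.float64(27.4)]
```

View pics/j.png

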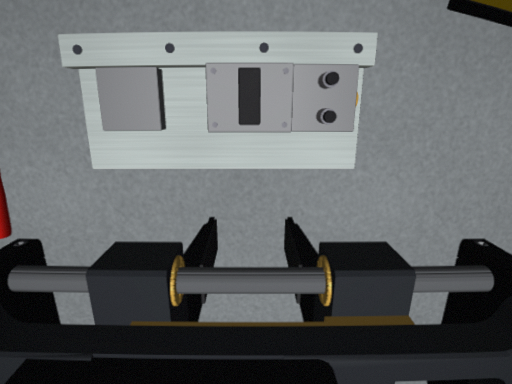

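Run:
```python
from h import *
for f,rs in(("i",range(166,186,1)),("j",range(56,74,1))):
    p=dict(np.load(f"/tmp/{f}.npz")); W=cloud(p)
    print(f,[(r,*map(float,np.nanmedian(W[r,212:232],0)[[0,2]].round(1))) for r in rs])
    if f=="j": print([(c,*map(float,np.nanmedian(W[85:120,c],0)[[1,2]].round(1))) for c in range(286,300)])
```

```text
i [(166, 608.9, 45.0), (167, 608.1, 45.0), (168, 607.5, 45.3), (169, 606.7, 44.8), (170, 606.1, 44.9), (171, 605.4, 45.0), (172, 604.7, 45.0), (173, 604.0, 45.1), (174, 603.3, 44.7), (175, 602.5, 44.7), (176, 602.4, 47.2), (177, 602.5, 50.4), (178, 602.5, 53.4), (179, 602.4, 55.8), (180, 602.5, 58.9), (181, 602.5, 61.2), (182, 602.2, 62.6), (183, 601.6, 62.9), (184, 601.0, 63.0), (185, 600.4, 63.0)]
j [(56, 611.0, 45.0), (57, 609.9, 45.3), (58, 608.9, 45.5), (59, 607.9, 44.8), (60, 607.0, 45.0), (61, 605.9, 45.2), (62, 605.0, 45.0), (63, 601.6, 62.4), (64, 600.5, 63.0), (65, 599.5, 63.1), (66, 598.7, 62.8), (67, 597.7, 62.5), (68, 596.7, 63.3), (69, 595.8, 62.9), (70, 594.8, 62.9), (71, 593.8, 62.7), (72, 592.9, 63.0), (73, 591.9, 63.0)]
[(286, 35.8, 62.8), (287, 34.8, 62.7), (288, 33.7, 63.1), (289, 32.5, 62.7), (290, 31.6, 63.0), (291, 30.6, 62.7), (292, 29.5, 61.6), (293, 27.3, 54.9), (294, 26.4, 54.9), (295, 25.1, 54.8), (296, 24.0, 54.9), (297, 23.1, 54.9), (298, 22.0, 55.2), (299, 20.8, 54.9)]
```

In the close-up depth, the fence edge and the housing face meet at the same x (602.5), and there is no gap to the head. The module is flat and square, so I'm handing in.

```bash
python3 -c "
from cell import env
print(env.job_done())"
```

```text
the job is handed in; nothing more can be done
None
```

The job is handed in: the probe module was pressed against the contact block's head for over a second at about 13–15 N wrist force. It is now released, flat and square, with no gap to the fence or the head in the last depth images. No verdict came back.

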